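# Pack the beech wedges head to tail in the clamping tray

### The arm

A 7-joint arm with a two-finger parallel gripper is mounted at the origin on a cart in front of the work surface, level with it; the furniture and walls round the work are solid. World frame = base frame: x ahead of the robot, y to its left, z up, the work surface at z = 0. Lengths are in m, angles in degrees, forces in N, time in s.
With the tool pointing down it reaches from about 0.425 to 0.95 m from the base axis. Payload 4.7 kg.
Tool frame: the origin (TCP) lies on the centre line of the jaws, within the pads' length; the fingertips stand 8 mm ahead of it and the grasp point (between the pads) lies 11 mm behind it; z points along the fingers, y is the line along which they close (so a half turn about z gives the same grasp; the last joint's range is limited). The gripper opens to 87 mm and grips with 3 to 60 N. Pads are 19 mm wide; open, the fingers measure 117 mm over their backs; the gripper's body (75 mm by 190 mm) begins 51 mm behind the grasp point.
Start: joints at [70.136, 26.849, -2.785, 87.806, 1.381, 65.374, -4.715], TCP at [0.211, -0.641, 0.231] pointing down, gripper open.
Joint ranges: [-148.3, 148.3], [-19.14, 114.17], [-79.39, 73.82], [5.75, 140.21], [-59.74, 239.74], [12.07, 113.84], [-152.46, 152.46]. Speed limits (degrees/s): [147.25, 147.25, 180, 180, 180, 180, 180].

### API

Orientations are given as a 3x3 rotation matrix whose columns are the frame's x, y, z axes.
In Python, from station import env gives the robot as it stands.
- The arm moves only by the tool carry_out, never from a script. Its arguments are lists of equal length, an entry for each row: "xyz": the shift along the tool's x, y, z in cm, a list of three; "twist": the turn about the tool's z in degrees. In form: {"xyz": [[tx, ty, tz], ...], "twist": [twist, ...]}. A call has 1 to 10 rows; each row shifts and turns the commanded pose from where the row before left it, along the tool's axes as they then stand; what a row does not reach is not made up. A row lasts 1/12 s, in which the tool goes at most 41.7 mm and 7.16 degrees, less where a joint would pass 70% of its speed; a pose out of reach is approached as far as the arm can. A call is refused whole if a number of a shift passes 4.17 or a number of a turn 7.16, either way. A call with a gripper value outside its range is refused whole. "gripper" is the finger opening in cm, from 0 to 8.7, set as the call begins (left out, the last holds). The fingers move at their own pace and stop on an object; "force" is the grip in N (left out, the last holds). Time passes only in rows, so rows that do not move let the fingers close. It gives the time, the measured TCP pose, the force, the opening and the grip force at its end, in the units of the state.
- env.get_obs(): the state, without advancing time (a new reading comes with each control period).
- env.grab_frame(name): name is "scene" or "top" or "wrist"; returns (picture, depth): 420x560x3 uint8, red, green, blue; 420x560 float32, m along the optical axis (not along the pixel's ray), 0 where there is no reading.
- env.calibration(name): a dict with "K" (3x3 intrinsics, pixels), "k1" (the pictures are not rectified: a ray, as slopes to the right and down, at radius r is drawn at 1 + k1 r^2 times it, then the intrinsics apply), "camera_from_world" (4x4, takes a point from world to camera coordinates). Camera axes: x right, y up, looking along -z (the intrinsics and any distortion apply to the point x, -y, -z); pixel columns grow to the right and rows downward; lengths in m; the calibration is good to about 2 mm. A picture is of the moment at which its call begins: read the wrist's pose just before it. calibration takes no time and is no camera call; for the wrist camera it gives the pose at the moment of the call.
- env.job_done(): hands the job in; it is judged then, once.
The state is a dict: "clock": time; "joint_positions": joint angles; "joint_velocities": joint speeds; "effort": joint torques, N m; "position": TCP position; "orientation": TCP orientation; "ft_force": force on the tool from outside, world axes, zero at the start; "ft_torque": the same for the moment, N m; "opening": opening from 0.0 (shut) to 1.0 (fully open); "finger_force": force on a finger pad.
Only numpy, scipy, OpenCV 4.12 (cv2) and the standard library are available. Lean on these libraries where they do the work, as an engineer would, in place of code of your own. Each camera call takes 0.05 s, during which the arm holds its last target. There are 200 camera calls.

### The job

One beech wedge already stands in the dark wooden tray; stand the other three beside it on the tray floor, thick and thin ends alternating, so that the four fill a rectangle. Then slide the blue cheek up against them so that the pack is closed up snugly, and let go. Leave the spool, the nail jar, the plain wood block and the polish tin where they are.

Things in the scene. Friction and masses are not known exactly. Their poses are not given: they have to be found in the camera images.
- tray: Fixed dark wooden tray, 92 mm (x) by 205 mm (y). Origin on its underside, at bench height; z up. Floor top z = 6 mm; low side walls (top z = 16 mm) at x = +-36 to +-46 mm; fixed stop wall at its -y end, inner face y = -76 mm, top z = 36 mm; the cheek closes the +y end. The bay takes four wedges side by side along y, each lengthwise along x.
- cheek (a joint): Blue sliding cheek, m: 0 = open, grows toward the stop wall (tray -y), limit 0.05; about 2 N to slide, stays where left. Pressing face at tray y = 58 mm - value, top z = 39 mm, 56 mm wide. Bay length = 134 mm - value; four wedges packed alternately take 96 mm (cheek touches at about 0.038), any other arrangement at least 20 mm more.
- cheek_grip (a point): Point on the cheek's upright black grip, a fin 14 mm thick along tray x, 26 mm long along tray y, top z = 75 mm above the bench; the point is central in x and y at z = 60 mm and moves with the cheek. Axes as the tray's. The foot beside the fin is 12.5 mm high.
- wedge_a: Loose beech wedge, 50 g, 64 mm long, 45 mm tall. Origin underneath at mid-length, z up. From above: parallel ends at x = +-32 mm; straight side y = -12 mm; sloping side from y = +2 mm at the thin end (-x, 14 mm wide) to +22 mm at the thick end (+x, 34 mm wide). Red dot on top near the thick end. Already in the tray, straight side next to the stop wall, thick end toward the tray's +x.
- wedge_b: Loose beech wedge, 50 g, 64 mm long, 45 mm tall. Origin underneath at mid-length, z up. From above: parallel ends at x = +-32 mm; straight side y = -12 mm; sloping side from y = +2 mm at the thin end (-x, 14 mm wide) to +22 mm at the thick end (+x, 34 mm wide). Red dot on top near the thick end. Starts standing on the bench to the right of the tray.
- wedge_c: Loose beech wedge, 50 g, 64 mm long, 45 mm tall. Origin underneath at mid-length, z up. From above: parallel ends at x = +-32 mm; straight side y = -12 mm; sloping side from y = +2 mm at the thin end (-x, 14 mm wide) to +22 mm at the thick end (+x, 34 mm wide). Red dot on top near the thick end. Starts standing on the bench to the right of the tray.
- wedge_d: Loose beech wedge, 50 g, 64 mm long, 45 mm tall. Origin underneath at mid-length, z up. From above: parallel ends at x = +-32 mm; straight side y = -12 mm; sloping side from y = +2 mm at the thin end (-x, 14 mm wide) to +22 mm at the thick end (+x, 34 mm wide). Red dot on top near the thick end. Starts standing on the bench to the right of the tray.
- thread_spool: bystander: red thread spool, 49 mm across, 58 mm tall; origin under its centre
- nail_jar: bystander: jar of brass nails, 60 mm across, 78 mm tall; origin under its centre
- wood_block: bystander: plain rectangular hardwood block, 36x55x22 mm, no wedge; origin under its centre
- polish_tin: bystander: red polish tin, 75 mm across, 24 mm tall; origin under its centre
Not all that is in view belongs to the job. Leave any grey look-alike of the wedge_d alone.

How it is judged (in metres and radians):
On the way, in this order (a step that is already met when the one before it is completed fails the run):
1. all four wedges stand in the tray's bay (x of wedge_a in the frame of tray between -0.008 and 0.008 m and y of wedge_a in the frame of tray between -0.076 and 0.058 m and z of wedge_a in the frame of tray between 0.002 and 0.011 m and angle between each of wedge_a, wedge_b, wedge_c, wedge_d's own z axis and vertical below 0.1 rad and x of wedge_b in the frame of tray between -0.008 and 0.008 m and y of wedge_b in the frame of tray between -0.076 and 0.058 m and z of wedge_b in the frame of tray between 0.002 and 0.011 m and x of wedge_c in the frame of tray between -0.008 and 0.008 m and y of wedge_c in the frame of tray between -0.076 and 0.058 m and z of wedge_c in the frame of tray between 0.002 and 0.011 m and x of wedge_d in the frame of tray between -0.008 and 0.008 m and y of wedge_d in the frame of tray between -0.076 and 0.058 m and z of wedge_d in the frame of tray between 0.002 and 0.011 m), for 0.2 s.
2. the cheek is closed up against the pack (value of joint cheek above 0.031 m), for 0.2 s.
At the end, for the whole second after the job is handed in: All four wedges stand upright on the tray floor (within 8 mm of its centre line, 5 mm of the floor, 0.1 rad), and the cheek is in beyond 0.031 m, possible only with ends alternating and at most 7 mm of slack in all; all at rest (all of step 1 and value of joint cheek above 0.031 m and linear speed of each of wedge_a, wedge_b, wedge_c, wedge_d below 0.02 m/s and velocity of joint cheek between -0.01 and 0.01 m/s); the robot touches nothing.
It fails at once if the red thread spool is moved more than 40 mm (distance of thread_spool from where it was at the start of the episode above 0.04 m).
It fails at once if the nail jar is moved more than 40 mm (distance of nail_jar from where it was at the start of the episode above 0.04 m).
It fails at once if the rectangular wood block is moved more than 40 mm (distance of wood_block from where it was at the start of the episode above 0.04 m).
It fails at once if the red polish tin is moved more than 40 mm (distance of polish_tin from where it was at the start of the episode above 0.04 m).
It also fails if it takes over 72 s, if anything falls off the work surface, if the arm or the gripper's body presses on something with over 40 N, if the wrist force passes 120 N, or if a joint passes its speed limit or range.

## Working session

There is one attempt and no reset: what is moved stays moved. The work goes in short steps, Python scripts to look and compute and a tool call to move; the robot and the scene stay as the last step left them, time stands still between calls to the robot, and variables do not carry over. Pictures are saved under pics/ and viewed, at most 10 in all, crops included, and the job is handed in when it is done.

Besides the shell and the picture viewer there is one more tool, called after "Request:" by a JSON object that holds its "fn" and its "kwargs". carry_out: Moves the arm, as the interface text tells. Its arguments: {"type":"object","properties":{"xyz":{"type":"array"},"twist":{"type":"array"},"gripper":{"type":"number"},"force":{"type":"number"}},"required":["xyz","twist"]}

```bash
mkdir -p pics; cat > h.py <<'E'
import numpy as np, cv2
from station import env
def snap(name,fn=None):
    cal=env.calibration(name); im,d=env.grab_frame(name)
    if fn: cv2.imwrite(fn,im[:,:,::-1])
    return cal,im,d
def world(cal,d):
    h,w=d.shape; K=np.array(cal["K"]);u,v=np.meshgrid(np.arange(w),np.arange(h))
    p=cv2.undistortPoints(np.stack([u,v],-1).reshape(-1,1,2).astype(float),K,np.array([cal["k1"],0,0,0,0.])).reshape(h,w,2)
    P=np.stack([p[...,0]*d,-p[...,1]*d,-d,np.ones_like(d)],-1)
    return (P@np.linalg.inv(np.array(cal["camera_from_world"])).T)[...,:3]
E
python3 - <<'E'
from h import *
o=env.get_obs(); print(o["clock"],o["position"],np.round(o["orientation"],3))
cal,im,d=snap("top","pics/top.png"); W=world(cal,d); np.savez("top.npz",im=im,W=W,d=d)
c2,im2,d2=snap("scene","pics/scene.png"); np.savez("scene.npz",im=im2,W=world(c2,d2))
print(np.round(W[::105,::140],3))
E
```

```text
0.0 [ 0.21073832 -0.64064555  0.2295071 ] [[ 0.95   0.312 -0.001]
 [ 0.312 -0.95   0.002]
 [-0.    -0.002 -1.   ]]
[[[ 1.237e+00  9.560e-01 -1.000e-03]
  [ 9.690e-01  3.270e-01  3.730e-01]
  [ 1.078e+00  4.000e-03  2.000e-01]
  [ 1.226e+00 -4.420e-01  4.000e-03]]

 [[ 8.460e-01  8.670e-01  1.900e-02]
  [ 8.380e-01  4.090e-01  2.500e-02]
  [ 8.070e-01 -2.000e-03  1.240e-01]
  [ 7.800e-01 -3.520e-01  2.270e-01]]

 [[ 5.200e-01  8.330e-01 -1.000e-03]
  [ 5.310e-01  3.940e-01 -2.000e-03]
  [ 5.390e-01 -9.000e-03  0.000e+00]
  [ 5.480e-01 -4.120e-01  3.000e-03]]

 [[ 1.260e-01  1.279e+00 -7.920e-01]
  [ 1.640e-01  5.990e-01 -8.000e-01]
  [ 1.840e-01 -2.600e-02 -8.090e-01]
  [ 1.910e-01 -6.530e-01 -7.980e-01]]]
```

View pics/top.png

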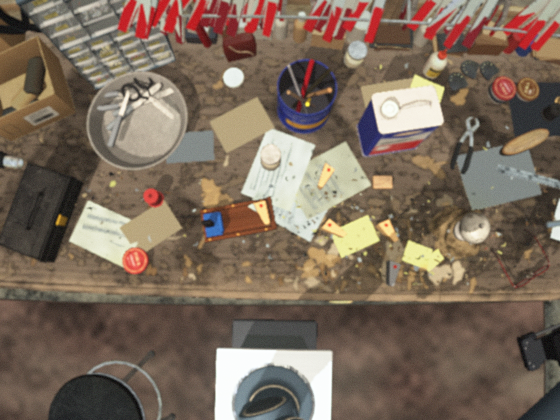

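View pics/scene.png

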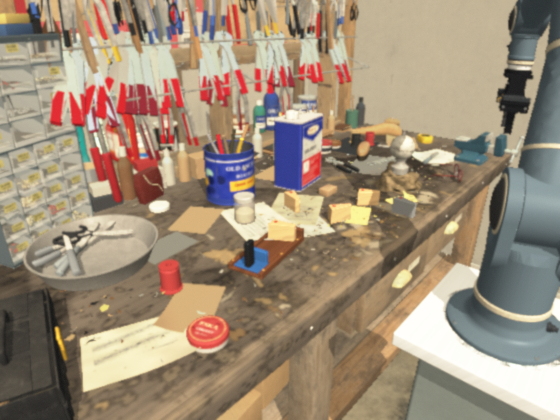

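```bash
python3 - <<'E'
from h import *
f=np.load("top.npz");im=f["im"];W=f["W"]
cv2.imwrite("pics/c1.png",cv2.resize(im[140:290,195:420,::-1],None,fx=3.5,fy=3.5,interpolation=cv2.INTER_CUBIC))
m=((W[...,2]>.03)&(W[...,2]<.06)).astype(np.uint8); m[:140]=0;m[290:]=0
n,l,s,c=cv2.connectedComponentsWithStats(m)
for i in range(1,n):
    if s[i,4]>15: print(s[i],np.round(np.median(W[l==i],0),3),np.round(W[l==i].mean(0),3))
for u,v in [(212,222),(262,211),(326,175),(333,228),(388,228),(383,182),(270,155),(391,270),(153,197),(135,260)]: print(u,v,np.round(W[v,u],3))
E
```

```text
[ 90 140  92  30 506] [0.67  0.442 0.049] [0.674 0.425 0.047]
[107 140   9   7  48] [0.718 0.479 0.044] [0.717 0.479 0.044]
[363 140  58  14 150] [ 0.717 -0.307  0.046] [ 0.717 -0.309  0.045]
[503 140  41  15 376] [ 0.742 -0.708  0.045] [ 0.741 -0.712  0.044]
[  0 151  22  18 244] [0.661 0.797 0.046] [0.662 0.795 0.046]
[260 158  21  11  80] [0.659 0.022 0.052] [0.66  0.022 0.049]
[318 163  17  25 204] [ 0.637 -0.131  0.045] [ 0.636 -0.132  0.045]
[ 46 180  34  83 329] [0.477 0.603 0.044] [0.483 0.606 0.044]
[143 188  17  17 174] [0.562 0.348 0.056] [0.562 0.348 0.053]
[253 196  24  33 374] [0.529 0.029 0.047] [0.528 0.03  0.044]
[437 207  40  48 763] [ 0.479 -0.496  0.044] [ 0.483 -0.5    0.044]
[216 212   7  20  90] [0.5   0.159 0.038] [0.499 0.159 0.039]
[322 219  25  19 219] [ 0.486 -0.155  0.045] [ 0.486 -0.156  0.045]
[378 220  21  23 228] [ 0.484 -0.308  0.045] [ 0.483 -0.308  0.044]
[511 259  40  29  81] [ 0.362 -0.745  0.035] [ 0.36  -0.741  0.036]
[388 260  13  26 243] [ 0.372 -0.318  0.045] [ 0.37  -0.32   0.044]
212 222 [0.496 0.177 0.045]
262 211 [0.529 0.041 0.048]
326 175 [ 0.634 -0.134  0.048]
333 228 [ 0.486 -0.154  0.048]
388 228 [ 0.489 -0.307  0.047]
383 182 [ 0.623 -0.3    0.021]
270 155 [0.68  0.022 0.077]
391 270 [ 0.374 -0.314  0.049]
153 197 [0.559 0.342 0.059]
135 260 [0.386 0.392 0.025]
```

View pics/c1.png

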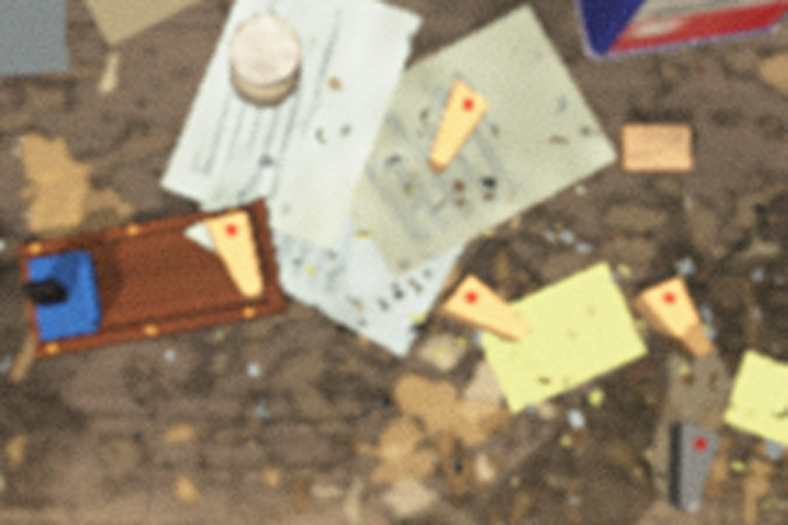

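```bash
cat >> h.py <<'E'
from scipy.optimize import least_squares
WED=np.array([[-32,-12],[32,-12],[32,22],[-32,2]])/1000.
def rot(a): c,s=np.cos(a),np.sin(a); return np.array([[c,-s],[s,c]])
def fit(pts,a0deg):
    """pts: Nx2 world xy of the wedge's top face -> x,y,alpha(deg) of its origin"""
    h=cv2.convexHull((pts*1000).astype(np.float32)).reshape(-1,2)
    poly=np.vstack([h,h[:1]]); hp=np.vstack([np.linspace(poly[i],poly[i+1],max(2,int(np.linalg.norm(poly[i+1]-poly[i]))),endpoint=False) for i in range(len(h))])
    tpl=(WED*1000).astype(np.float32).reshape(-1,1,2)
    def r(q):
        p=(hp-q[:2])@rot(q[2]); return [cv2.pointPolygonTest(tpl,(float(x),float(y)),True) for x,y in p]
    best=None
    for da in (-20,0,20):
        q0=[*hp.mean(0),np.radians(a0deg+da)]
        s=least_squares(r,q0,loss="soft_l1",diff_step=1e-3,x_scale=[10,10,.3])
        if best is None or s.cost<best.cost: best=s
    q=best.x; return q[0]/1000,q[1]/1000,(np.degrees(q[2])+180)%360-180,np.sqrt(np.mean(np.square(r(q))))
def plan(x,y,z,psi,n):
    """rows (n, linear) to the TCP target with tool x at psi deg, tool down"""
    o=env.get_obs(); R=np.array(o["orientation"]); p=np.array(o["position"])
    ps=np.degrees(np.arctan2(R[1,0],R[0,0])); d=(np.array([x,y,z])-p)*100/n; t=(ps-psi)/n
    rows=[]
    for i in range(n):
        a=np.radians(ps-t*i); rows.append([round(float(v),2) for v in (d[0]*np.cos(a)+d[1]*np.sin(a), d[0]*np.sin(a)-d[1]*np.cos(a), -d[2])])
    print("clock %.1f psi %.1f pos"%(o["clock"],ps),np.round(p,4)); print(rows,"twist",round(t,2))
E
python3 - <<'E'
from h import *
W=np.load("top.npz")["W"]
m=((W[...,2]>.035)&(W[...,2]<.06)).astype(np.uint8)
for n,(u0,u1,v0,v1,a) in dict(P1=(310,340,160,190,-25),P2=(318,350,215,242,60),P3=(374,402,215,248,40),A=(250,280,192,232,10)).items():
    P=W[v0:v1,u0:u1][m[v0:v1,u0:u1]>0][:,:2]; print(n,len(P),np.round(fit(P,a),3))
# tray edges
for u,v in [(201,240),(203,211),(270,198),(275,228)]: print(np.round(W[v,u],3))
plan(.44,-.30,.25,-50,12)
E
```

```text
P1 200 [  0.633  -0.13  -34.666   0.404]
P2 214 [ 0.484 -0.16  50.421  0.498]
P3 222 [ 0.48  -0.311 26.262  0.986]
A 319 [ 0.525  0.027 13.885  8.377]
[0.449 0.212 0.004]
[0.529 0.208 0.016]
[0.568 0.02  0.033]
[0.484 0.004 0.036]
clock 0.1 psi 18.2 pos [ 0.2108 -0.6407  0.2296]
[[2.7, -2.1, -0.17], [2.48, -2.36, -0.17], [2.23, -2.59, -0.17], [1.97, -2.8, -0.17], [1.68, -2.98, -0.17], [1.38, -3.13, -0.17], [1.06, -3.25, -0.17], [0.73, -3.34, -0.17], [0.4, -3.4, -0.17], [0.06, -3.42, -0.17], [-0.28, -3.41, -0.17], [-0.62, -3.37, -0.17]] twist 5.68
```

Request:
{"fn": "carry_out", "kwargs": {"xyz": [[2.7,-2.1,0],[2.5,-2.4,0],[2.2,-2.6,0],[2.0,-2.8,0],[1.7,-3.0,0],[1.4,-3.1,0],[1.1,-3.2,0],[0.7,-3.3,0],[0.4,-3.4,0],[0.1,-3.4,0]], "twist": [6,6,6,6,6,6,6,6,6,6]}}

```text
clock: 0.93
position: [0.4098, -0.3614, 0.2303]
orientation: [[0.742, -0.67, -0.0], [-0.67, -0.742, 0.0], [-0.001, 0.0, -1.0]]
ft_force: [0.0, 0.0, 0.6]
opening: 0.998
finger_force: 0.0
```

```bash
python3 - <<'E'
from h import *
o=env.get_obs();cal,im,d=snap("wrist","pics/w1.png"); W=world(cal,d);np.savez("w1.npz",W=W,im=im)
C=np.linalg.inv(cal["camera_from_world"]);R=np.array(o["orientation"])
print("cam in tool",R.T@(C[:3,3]-o["position"]),np.round(R.T@C[:3,:3],2))
print(np.round(W[::209,::279],3).tolist())
plan(.48,-.31,.2,-64,4)
E
```

```text
cam in tool [ 0.08039461  0.00032505 -0.15467753] [[-0.    0.96  0.29]
 [ 1.    0.    0.  ]
 [ 0.    0.29 -0.96]]
[[[0.71, -0.288, 0.045], [0.537, -0.475, 0.006], [0.355, -0.698, 0.0]], [[0.602, -0.088, -0.0], [0.389, -0.341, 0.037], [-0.482, -0.913, -0.798]], [[0.463, -0.336, 0.336], [0.43, -0.38, 0.337], [0.389, -0.417, 0.336]]]
clock 1.0 psi -41.7 pos [ 0.4156 -0.3542  0.2303]
[[0.47, -1.9, 0.76], [0.28, -1.93, 0.76], [0.09, -1.95, 0.76], [-0.1, -1.95, 0.76]] twist 5.57
```

View pics/w1.png

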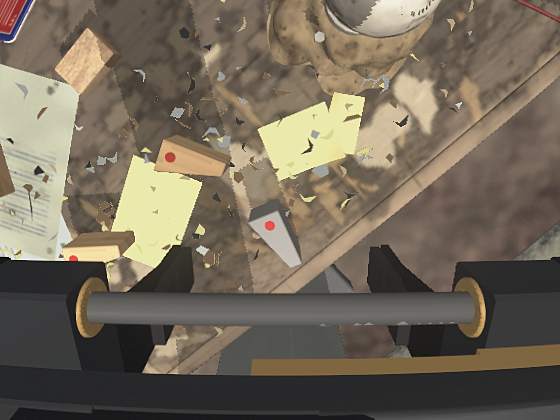

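```bash
cat >> h.py <<'E'
def fitW(W,x,y,a,r=.05,zt=.038):
    m=(W[...,2]>zt)&(W[...,2]<.052)&(np.hypot(W[...,0]-x,W[...,1]-y)<r)
    return len(W[m]),np.round(fit(W[m][:,:2],a),4),np.median(W[m][:,2])
E
python3 - <<'E'
from h import *
W=np.load("w1.npz")["W"]
print(fitW(W,.48,-.31,26))
print(fitW(W,.484,-.16,50))
E
```

```text
(1727, array([ 0.4821, -0.3116, 25.2524,  0.2733]), np.float64(0.04541033152592722))
(1000, array([ 0.4854, -0.1622, 49.9277,  3.6421]), np.float64(0.04546184247386159))
```

```bash
python3 - <<'E'
from h import *
plan(.4842,-.3161,.13,-64.75,4)
E
```

```text
clock 1.0 psi -41.7 pos [ 0.4156 -0.3542  0.2303]
[[0.65, -1.85, 2.51], [0.46, -1.91, 2.51], [0.26, -1.94, 2.51], [0.07, -1.96, 2.51]] twist 5.75
```

Request:
{"fn": "carry_out", "kwargs": {"xyz": [[0.65,-1.85,2.51],[0.46,-1.91,2.51],[0.26,-1.94,2.51],[0.07,-1.96,2.51],[0,0,0],[0,0,0]], "twist": [5.75,5.75,5.75,5.75,0,0]}}

```text
clock: 1.48
position: [0.4777, -0.3238, 0.1284]
orientation: [[0.43, -0.903, -0.004], [-0.903, -0.43, 0.002], [-0.003, 0.002, -1.0]]
ft_force: [-0.1, -0.8, 0.6]
opening: 0.999
finger_force: 0.0
```

```bash
python3 - <<'E'
from h import *
plan(.4842,-.3161,.026,-64.75,4)
E
```

```text
clock 1.5 psi -64.5 pos [ 0.4777 -0.3238  0.1284]
[[-0.1, -0.23, 2.56], [-0.1, -0.23, 2.56], [-0.1, -0.23, 2.56], [-0.1, -0.23, 2.56]] twist 0.05
```

Request:
{"fn": "carry_out", "kwargs": {"xyz": [[-0.2,-0.46,2.0],[-0.2,-0.46,2.0],[0,0,2.0],[0,0,2.0],[0,0,2.2],[0,0,0],[0,0,0]], "twist": [0,0,0,0,0,0,0]}}

```text
clock: 2.07
position: [0.4837, -0.3189, 0.0287]
orientation: [[0.425, -0.905, -0.001], [-0.905, -0.425, -0.0], [-0.0, 0.001, -1.0]]
ft_force: [0.2, 0.2, -0.5]
opening: 1.0
finger_force: 0.0
```

Request:
{"fn": "carry_out", "kwargs": {"xyz": [[-0.23,-0.17,0.25],[0,0,0]], "twist": [0,0]}}

```text
clock: 2.23
position: [0.4861, -0.3153, 0.0273]
orientation: [[0.426, -0.905, 0.003], [-0.905, -0.426, -0.001], [0.002, -0.002, -1.0]]
ft_force: [0.2, 0.3, -0.4]
opening: 0.998
finger_force: 0.0
```

Request:
{"fn": "carry_out", "kwargs": {"xyz": [[0,0,0],[0,0,0],[0,0,0],[0,0,0],[0,0,0],[0,0,0]], "twist": [0,0,0,0,0,0], "gripper": 5.5, "force": 20}}

```text
clock: 2.73
position: [0.4852, -0.315, 0.026]
orientation: [[0.426, -0.905, 0.0], [-0.905, -0.426, -0.0], [0.0, 0.0, -1.0]]
ft_force: [-1.0, -0.2, 3.4]
opening: 0.732
finger_force: 20.0
```

Request:
{"fn": "carry_out", "kwargs": {"xyz": [[0,0,-1.5],[0,0,-3],[0,0,-3.5],[0,0,-3.5],[0,0,-3.5],[0,0,-3.5]], "twist": [0,0,-5,-7,-7,-7]}}

```text
clock: 3.23
position: [0.4848, -0.3146, 0.2122]
orientation: [[0.783, -0.622, -0.0], [-0.622, -0.783, 0.0], [-0.0, 0.0, -1.0]]
ft_force: [0.8, -0.4, -0.9]
opening: 0.733
finger_force: 20.0
```

```bash
python3 - <<'E'
from h import *
print(env.get_obs()["opening"])
plan(.535,-.08,.23,100,20)
E
```

```text
0.7325213072009431
clock 3.2 psi -38.4 pos [ 0.4848 -0.3146  0.2122]
[[-0.53, -1.07, -0.09], [-0.4, -1.13, -0.09], [-0.26, -1.17, -0.09], [-0.12, -1.19, -0.09], [0.03, -1.2, -0.09], [0.17, -1.19, -0.09], [0.31, -1.16, -0.09], [0.45, -1.11, -0.09], [0.58, -1.05, -0.09], [0.7, -0.97, -0.09], [0.82, -0.88, -0.09], [0.92, -0.77, -0.09], [1.0, -0.66, -0.09], [1.07, -0.53, -0.09], [1.13, -0.4, -0.09], [1.17, -0.26, -0.09], [1.19, -0.12, -0.09], [1.2, 0.03, -0.09], [1.19, 0.17, -0.09], [1.16, 0.31, -0.09]] twist -6.92
```

Request:
{"fn": "carry_out", "kwargs": {"xyz": [[-0.53,-1.07,-0.1],[-0.4,-1.13,-0.1],[-0.26,-1.17,-0.1],[-0.12,-1.19,-0.1],[0.03,-1.2,-0.1],[0.17,-1.19,-0.1],[0.31,-1.16,-0.1],[0.45,-1.11,-0.1],[0.58,-1.05,-0.1],[0.7,-0.97,-0.1]], "twist": [-6.9,-6.9,-6.9,-6.9,-6.9,-6.9,-6.9,-6.9,-6.9,-6.9]}}

```text
clock: 4.07
position: [0.5109, -0.1972, 0.2204]
orientation: [[0.861, 0.508, -0.0], [0.508, -0.861, 0.0], [-0.0, -0.0, -1.0]]
ft_force: [-0.5, -0.1, -0.1]
opening: 0.732
finger_force: 20.0
```

Request:
{"fn": "carry_out", "kwargs": {"xyz": [[0.82,-0.88,-0.1],[0.92,-0.77,-0.1],[1.0,-0.66,-0.1],[1.07,-0.53,-0.1],[1.13,-0.4,-0.1],[1.17,-0.26,-0.1],[1.19,-0.12,-0.1],[1.2,0.03,-0.1],[1.19,0.17,-0.1],[1.16,0.31,-0.1]], "twist": [-6.9,-6.9,-6.9,-6.9,-6.9,-6.9,-6.9,-6.9,-6.9,-6.9]}}

```text
clock: 4.9
position: [0.5373, -0.0803, 0.2304]
orientation: [[-0.166, 0.986, -0.0], [0.986, 0.166, 0.0], [0.0, -0.0, -1.0]]
ft_force: [-0.6, 0.5, -1.3]
opening: 0.733
finger_force: 20.0
```

Request:
{"fn": "carry_out", "kwargs": {"xyz": [[0,0,0],[0,0,0]], "twist": [0,0]}}

```text
clock: 5.07
position: [0.5373, -0.0807, 0.2304]
orientation: [[-0.158, 0.987, -0.0], [0.987, 0.158, -0.0], [0.0, -0.0, -1.0]]
ft_force: [0.2, 0.2, -0.4]
opening: 0.733
finger_force: 20.0
```

```bash
python3 - <<'E'
from h import *
cal,im,d=snap("wrist","pics/w2.png"); W=world(cal,d);np.savez("w2.npz",W=W,im=im)
plan(.535,-.08,.23,100,1)
E
```

```text
clock 5.1 psi 99.0 pos [ 0.5372 -0.0816  0.2303]
[[0.19, -0.19, 0.03]] twist -0.98
```

View pics/w2.png

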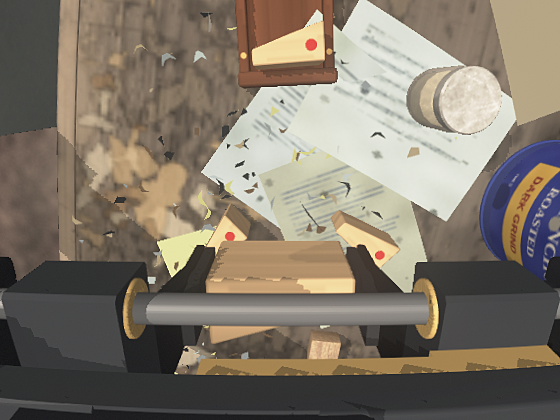

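Request:
{"fn": "carry_out", "kwargs": {"xyz": [[3,0,0],[3,0,0],[2,0,0],[0,0,0],[0,0,0]], "twist": [0,0,0,0,0]}}

```text
clock: 5.53
position: [0.5245, -0.002, 0.2307]
orientation: [[-0.16, 0.987, 0.0], [0.987, 0.16, -0.001], [-0.001, -0.0, -1.0]]
ft_force: [0.5, 0.1, 0.1]
opening: 0.737
finger_force: 20.0
```

```bash
python3 - <<'E'
from h import *
cal,im,d=snap("wrist"); W=world(cal,d);np.savez("w3.npz",W=W,im=im)
cv2.imwrite("pics/w3.png",cv2.resize(im[0:290,120:470,::-1],None,fx=2,fy=2))
plan(.535,-.08,.23,100,1)
print("A",fitW(W,.525,.03,10,r=.06,zt=.042))
# walls (z 10..22 mm) & floor
W2=np.load("w2.npz")["W"];print("P1",fitW(W2,.633,-.13,-35),"P2",fitW(W2,.485,-.161,50))
E
```

```text
clock 5.6 psi 99.1 pos [ 0.5247 -0.0032  0.2305]
[[-7.74, -0.19, 0.05]] twist -0.93
A (1426, array([ 0.5252,  0.0389, 13.6414,  0.3218]), np.float64(0.051109395159385035))
P1 (1198, array([  0.633 ,  -0.1299, -33.2292,   1.0145]), np.float64(0.04535443512204246)) P2 (709, array([ 0.4981, -0.1379, 40.4297,  3.8671]), np.float64(0.04528395384497569))
```

View pics/w3.png

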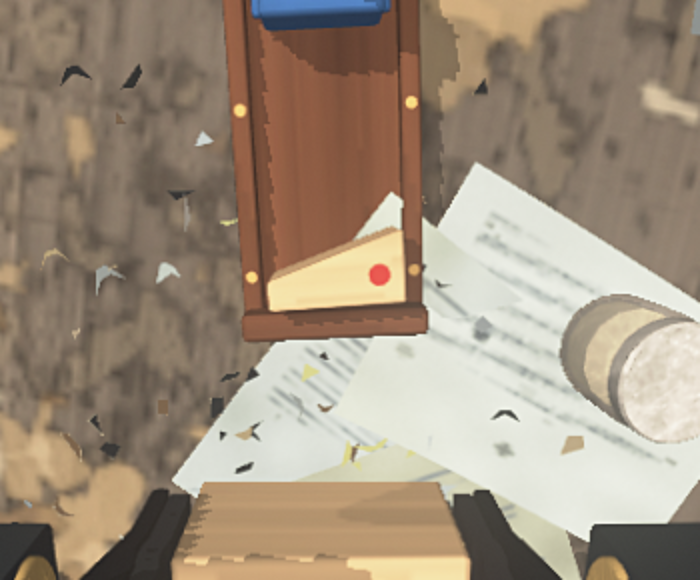

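```bash
python3 - <<'E'
from h import *
W=np.load("w3.npz")["W"]
th=np.radians(13.6); A=np.array([.5252,.0389]); 
ori=A-rot(th)@[0,-.064]
L=(W[...,:2]-ori)@rot(th)
s=(W[...,2]>.0125)&(W[...,2]<.0195)&(np.abs(L[...,0])<.06)&(L[...,1]>-.07)&(L[...,1]<.06)
for y in np.arange(-.065,.056,.01):
    q=L[s&(np.abs(L[...,1]-y)<.005)][:,0]
    l=q[q<-.02];r=q[q>.02]
    print(round(y,3),len(l),len(r),*np.round([np.percentile(a,[5,50,95])*1000 if len(a)>5 else 0 for a in (l,r)],1))
print(ori)
# cheek & stop wall
t=(np.abs(L[...,0])<.026)
for lo,hi in((.03,.0375),(.036,.042)):
    q=L[t&(W[...,2]>lo)&(W[...,2]<hi)][:,1]; print(lo,np.histogram(q,np.arange(-.1,.1,.01))[0])
q=L[t&(W[...,2]>.036)&(W[...,2]<.042)&(L[...,1]>.03)][:,1]; print(np.sort(q)[:20:4] if len(q) else 0)
q=L[t&(W[...,2]>.033)&(W[...,2]<.039)&(L[...,1]<-.06)]; print(np.percentile(q[:,1],[2,50,98]))
E
```

```text
-0.065 103 82 [-46.4 -41.6 -37.1] [36.2 39.5 43.4]
-0.055 104 92 [-46.  -41.2 -36.6] [35.8 39.8 43.9]
-0.045 101 102 [-45.6 -41.3 -36.7] [35.4 40.1 44.3]
-0.035 106 111 [-45.6 -40.9 -36.6] [34.4 39.7 44.7]
-0.025 108 117 [-45.4 -41.  -36.2] [30.6 40.3 45.2]
-0.015 107 116 [-45.1 -40.4 -36. ] [36.2 40.6 45.6]
-0.005 111 118 [-44.8 -40.2 -35.9] [36.6 41.2 46. ]
0.005 113 121 [-44.7 -40.  -35.5] [37.1 41.7 46.7]
0.015 116 119 [-44.3 -39.7 -35.2] [37.5 42.3 47.1]
0.025 106 120 [-43.4 -39.  -35.1] [38.1 42.8 47.6]
0.035 115 117 [-43.2 -38.8 -34.4] [38.7 43.  47.4]
0.045 122 116 [-43.  -38.3 -33.8] [38.9 43.  47.7]
0.055 133 138 [-42.7 -37.8 -23.5] [25.3 42.5 48.2]
[0.5101509 0.1011055]
0.03 [176 528  30   0  23  16   0   0   0   0   0   0   0   0   0 108   3   0
   0]
0.036 [100 349   1   1  20  13   0   0   0   0   0   0   0   0   0 472   2   0
   0]
[0.05115381 0.05150239 0.05164927 0.05170207 0.05172874]
[-0.0935459  -0.08642982 -0.08008336]
```

```bash
cat >> h.py <<'E'
T0=np.array([.5121,.0959]); TH=11.7
def slot(y,x=0): return T0+rot(np.radians(TH))@[x,y]
E
python3 - <<'E'
from h import *
print(slot(-.0236)); plan(*slot(-.0236),.1,101.7,5)
W=np.load("w3.npz")["W"]
m=(W[...,2]>.044)&(W[...,2]<.06)&(np.hypot(W[...,0]-.525,W[...,1]-.035)<.055)
f=fit(W[m][:,:2],13); print("A",f,(np.array(f[:2])-T0)@rot(np.radians(TH)))
E
```

```text
[0.51688578 0.07279034]
clock 5.6 psi 99.1 pos [ 0.5247 -0.0032  0.2305]
[[1.53, 0.09, 2.61], [1.53, 0.1, 2.61], [1.52, 0.11, 2.61], [1.52, 0.13, 2.61], [1.52, 0.14, 2.61]] twist -0.53
A (np.float64(0.5252086977477927), np.float64(0.038849357283058765), np.float64(13.605440808132357), np.float64(0.3143677668198663)) [ 0.00126719 -0.05852357]
```

Request:
{"fn": "carry_out", "kwargs": {"xyz": [[1.53,0.1,2.6],[1.53,0.1,2.6],[1.52,0.1,2.6],[1.52,0.13,2.6],[1.52,0.14,2.6],[0,0,0],[0,0,0]], "twist": [-0.53,-0.53,-0.53,-0.53,-0.53,0,0]}}

```text
clock: 6.17
position: [0.5162, 0.0727, 0.0995]
orientation: [[-0.204, 0.979, -0.003], [0.979, 0.204, -0.001], [-0.0, -0.003, -1.0]]
ft_force: [0.8, 0.4, 0.4]
opening: 0.733
finger_force: 20.0
```

```bash
python3 - <<'E'
from h import *
plan(*slot(-.0236),.034,101.7,3)
E
```

```text
clock 6.2 psi 101.8 pos [0.5162 0.0727 0.0995]
[[-0.0, 0.02, 2.18], [-0.0, 0.02, 2.18], [-0.0, 0.02, 2.18]] twist 0.03
```

Request:
{"fn": "carry_out", "kwargs": {"xyz": [[0,0.07,2.2],[0,0,2.2],[0,0,1.5],[0,0,0.5],[0,0,0],[0,0,0]], "twist": [0,0,0,0,0,0]}}

```text
clock: 6.67
position: [0.5188, 0.0733, 0.0379]
orientation: [[-0.203, 0.979, 0.002], [0.979, 0.203, -0.0], [-0.001, 0.002, -1.0]]
ft_force: [-0.3, -0.6, -0.3]
opening: 0.736
finger_force: 20.0
```

Request:
{"fn": "carry_out", "kwargs": {"xyz": [[0,-0.13,0],[0,0,0.4],[0,0,0],[0,0,0]], "twist": [0,0,0,0]}}

```text
clock: 7.0
position: [0.5163, 0.0739, 0.0329]
orientation: [[-0.205, 0.979, 0.0], [0.979, 0.205, -0.0], [-0.0, 0.0, -1.0]]
ft_force: [0.4, 0.6, -1.1]
opening: 0.734
finger_force: 20.0
```

Request:
{"fn": "carry_out", "kwargs": {"xyz": [[0,0,0],[0,0,0],[0,0,0],[0,0,0]], "twist": [0,0,0,0], "gripper": 8.7}}

```text
clock: 7.33
position: [0.5163, 0.074, 0.0328]
orientation: [[-0.206, 0.979, 0.0], [0.979, 0.206, 0.0], [-0.0, 0.0, -1.0]]
ft_force: [0.2, 0.3, 0.2]
opening: 0.942
finger_force: 0.0
```

Request:
{"fn": "carry_out", "kwargs": {"xyz": [[0,0,-1.5],[0,0,-4],[0,0,-4],[-0.5,0,-4],[-2,0,-4]], "twist": [0,0,0,0,0]}}

```text
clock: 7.75
position: [0.5203, 0.0541, 0.2074]
orientation: [[-0.211, 0.977, 0.001], [0.977, 0.211, 0.002], [0.002, 0.001, -1.0]]
ft_force: [1.2, 0.9, -0.3]
opening: 0.995
finger_force: 0.0
```

```bash
python3 - <<'E'
from h import *
plan(.55,-.17,.23,57,8)
E
```

```text
clock 7.8 psi 102.2 pos [0.5203 0.0541 0.2074]
[[-2.82, -0.23, -0.28], [-2.83, 0.05, -0.28], [-2.81, 0.33, -0.28], [-2.76, 0.6, -0.28], [-2.69, 0.87, -0.28], [-2.59, 1.13, -0.28], [-2.47, 1.38, -0.28], [-2.32, 1.62, -0.28]] twist 5.65
```

```bash
cat >> h.py <<'E'
def tray(W,y,a,zt=.044):
    c=slot(y); m=(W[...,2]>zt)&(W[...,2]<.06)&(np.abs((W[...,:2]-c)@rot(np.radians(TH))[:,1])<.023)&(np.hypot(*np.moveaxis(W[...,:2]-c,-1,0))<.05)
    f=fit(W[m][:,:2],a); return m.sum(),np.round([*(np.array(f[:2])-T0)@rot(np.radians(TH))*1000,f[2]-TH,f[3]],2)
E
python3 - <<'E'
from h import *
cal,im,d=snap("wrist","pics/w4.png"); W=world(cal,d);np.savez("w4.npz",W=W,im=im)
E
```

```text
(no output)
```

View pics/w4.png

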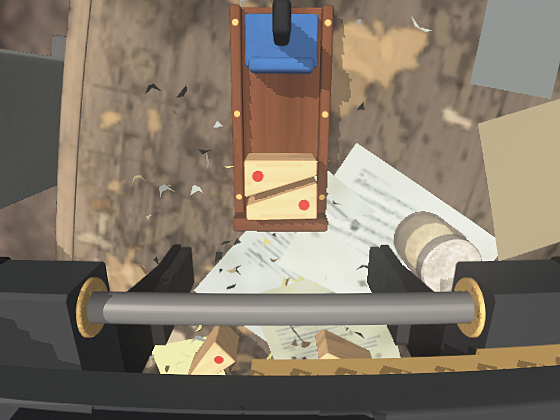

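Request:
{"fn": "carry_out", "kwargs": {"xyz": [[-2.82,-0.23,-0.28],[-2.83,0.05,-0.28],[-2.81,0.33,-0.28],[-2.76,0.6,-0.28],[-2.69,0.87,-0.28],[-2.59,1.13,-0.28],[-2.47,1.38,-0.28],[-2.32,1.62,-0.28],[0,0,0],[0,0,0]], "twist": [5.65,5.65,5.65,5.65,5.65,5.65,5.65,5.65,0,0]}}

```text
clock: 8.63
position: [0.5491, -0.1756, 0.2271]
orientation: [[0.552, 0.834, -0.0], [0.834, -0.552, -0.0], [-0.0, -0.0, -1.0]]
ft_force: [-1.5, 0.8, 0.2]
opening: 0.996
finger_force: 0.0
```

```bash
python3 - <<'E'
from h import *
cal,im,d=snap("wrist"); W=world(cal,d)
n,f,z=fitW(W,.633,-.13,-34); print(n,f,z)
a=np.radians(f[2]); g=f[:2]+rot(a)@[0,-.005]; print(g)
plan(*g,.12,f[2]+90,5)
E
```

```text
1953 [  0.633   -0.1304 -34.2215   0.3121] 0.04542693776402429
[ 0.63018803 -0.13453435]
clock 8.7 psi 56.7 pos [ 0.5491 -0.1735  0.227 ]
[[1.54, 0.93, 2.14], [1.54, 0.92, 2.14], [1.55, 0.92, 2.14], [1.55, 0.91, 2.14], [1.55, 0.91, 2.14]] twist 0.18
```

Request:
{"fn": "carry_out", "kwargs": {"xyz": [[1.54,0.92,2.1],[1.54,0.92,2.1],[1.55,0.92,2.1],[1.55,0.91,2.1],[1.55,0.91,2.1],[0,0,0],[0,0,0]], "twist": [0.18,0.18,0.18,0.18,0.18,0,0]}}

```text
clock: 9.27
position: [0.6297, -0.1318, 0.1209]
orientation: [[0.559, 0.829, -0.003], [0.829, -0.559, 0.002], [-0.0, -0.004, -1.0]]
ft_force: [0.4, 0.1, -0.1]
opening: 0.999
finger_force: 0.0
```

```bash
python3 - <<'E'
from h import *
plan(.6302,-.1345,.026,55.8,1)
E
```

```text
clock 9.3 psi 56.0 pos [ 0.6297 -0.1318  0.1209]
[[-0.19, 0.19, 9.49]] twist 0.22
```

Request:
{"fn": "carry_out", "kwargs": {"xyz": [[-0.2,0.2,2.5],[0,0,2.5],[0,0,2.2],[0,0,1.8],[0,0,0.5],[0,0,0],[0,0,0]], "twist": [0.2,0,0,0,0,0,0]}}

```text
clock: 9.85
position: [0.6315, -0.1376, 0.029]
orientation: [[0.565, 0.825, 0.002], [0.825, -0.565, -0.0], [0.001, 0.002, -1.0]]
ft_force: [0.2, 0.3, 0.1]
opening: 1.002
finger_force: 0.0
```

Request:
{"fn": "carry_out", "kwargs": {"xyz": [[0.12,-0.15,0.3],[0,0,0]], "twist": [0,0]}}

```text
clock: 10.02
position: [0.631, -0.1354, 0.0257]
orientation: [[0.565, 0.825, 0.002], [0.825, -0.565, -0.0], [0.001, 0.002, -1.0]]
ft_force: [-0.2, 0.9, 0.1]
opening: 1.0
finger_force: 0.0
```

Request:
{"fn": "carry_out", "kwargs": {"xyz": [[0,0,0],[0,0,0],[0,0,0],[0,0,0],[0,0,0],[0,0,0]], "twist": [0,0,0,0,0,0], "gripper": 5.5}}

```text
clock: 10.52
position: [0.6304, -0.1358, 0.0245]
orientation: [[0.566, 0.825, 0.0], [0.825, -0.566, -0.0], [-0.0, 0.0, -1.0]]
ft_force: [-0.5, 0.1, 1.6]
opening: 0.737
finger_force: 20.0
```

Request:
{"fn": "carry_out", "kwargs": {"xyz": [[0,0,-1.5],[0,0,-3],[0,0,-3],[0,0,-3]], "twist": [0,0,0,0]}}

```text
clock: 10.85
position: [0.6298, -0.1356, 0.13]
orientation: [[0.565, 0.825, -0.001], [0.825, -0.565, 0.0], [-0.0, -0.001, -1.0]]
ft_force: [0.2, -0.1, -0.9]
opening: 0.73
finger_force: 20.0
```

```bash
python3 - <<'E'
from h import *
W=np.load("w4.npz")["W"]
print("A",tray(W,-.0585,13)); print("B",tray(W,-.028,191))
o=env.get_obs(); print(o["opening"])
plan(*slot(0),.13,101.7,9)
E
```

```text
A (np.int64(2311), array([  0.22, -53.25,  -7.69,   5.29]))
B (np.int64(2531), array([   1.33,  -32.1 , -186.59,    5.59]))
0.7296103073947103
clock 10.8 psi 55.6 pos [ 0.6298 -0.1356  0.13  ]
[[1.38, -2.53, -0.0], [1.6, -2.4, -0.0], [1.81, -2.25, -0.0], [2.0, -2.08, -0.0], [2.18, -1.89, -0.0], [2.34, -1.69, -0.0], [2.48, -1.47, -0.0], [2.6, -1.24, -0.0], [2.7, -1.01, -0.0]] twist -5.13
```

Request:
{"fn": "carry_out", "kwargs": {"xyz": [[1.38,-2.53,0],[1.6,-2.4,0],[1.81,-2.25,0],[2.0,-2.08,0],[2.18,-1.89,0],[2.34,-1.69,0],[2.48,-1.47,0],[2.4,-1.24,0],[2.3,-1.01,0]], "twist": [-5.13,-5.13,-5.13,-5.13,-5.13,-5.13,-5.13,-5.13,-5.13]}}

```text
clock: 11.6
position: [0.512, 0.0911, 0.1294]
orientation: [[-0.208, 0.978, 0.0], [0.978, 0.208, 0.0], [0.0, 0.0, -1.0]]
ft_force: [0.1, 0.8, -0.7]
opening: 0.736
finger_force: 20.0
```

Request:
{"fn": "carry_out", "kwargs": {"xyz": [[0,0,0],[0,0,0]], "twist": [0,0]}}

```text
clock: 11.77
position: [0.5123, 0.0909, 0.1295]
orientation: [[-0.206, 0.979, 0.0], [0.979, 0.206, 0.0], [-0.0, 0.0, -1.0]]
ft_force: [-0.0, -0.5, 0.2]
opening: 0.735
finger_force: 20.0
```

```bash
python3 - <<'E'
from h import *
print(slot(-.0049));plan(*slot(-.0049),.034,101.7,4)
E
```

```text
[0.51309366 0.09110181]
clock 11.8 psi 101.9 pos [0.5123 0.0909 0.1295]
[[0.0, 0.02, 2.39], [0.0, 0.02, 2.39], [0.0, 0.02, 2.39], [0.0, 0.02, 2.39]] twist 0.05
```

Grip z was 24.5 mm, so the wedge lands at TCP z ≈ 30.5 mm.

Request:
{"fn": "carry_out", "kwargs": {"xyz": [[0,0,2.5],[0,0,2.5],[0,0,2.3],[0,0,1.4],[0,0,0.4],[0,0,0],[0,0,0]], "twist": [0,0,0,0,0,0,0]}}

```text
clock: 12.35
position: [0.5134, 0.089, 0.0385]
orientation: [[-0.202, 0.979, 0.0], [0.979, 0.202, -0.0], [-0.0, 0.0, -1.0]]
ft_force: [-0.2, -0.2, -0.9]
opening: 0.736
finger_force: 20.0
```

Request:
{"fn": "carry_out", "kwargs": {"xyz": [[0.2,0,0],[0,0,0.4],[0,0,0.25],[0,0,0],[0,0,0]], "twist": [0,0,0,0,0]}}

```text
clock: 12.77
position: [0.5135, 0.0919, 0.0323]
orientation: [[-0.203, 0.979, 0.002], [0.979, 0.203, 0.001], [0.0, 0.002, -1.0]]
ft_force: [0.5, 0.6, 2.2]
opening: 0.735
finger_force: 20.0
```

Request:
{"fn": "carry_out", "kwargs": {"xyz": [[0,0,0],[0,0,0],[0,0,0],[0,0,0],[0,0,0]], "twist": [0,0,0,0,0], "gripper": 8.7}}

```text
clock: 13.18
position: [0.5122, 0.0914, 0.0316]
orientation: [[-0.203, 0.979, -0.001], [0.979, 0.203, -0.0], [-0.0, -0.001, -1.0]]
ft_force: [-0.8, 0.1, 0.1]
opening: 0.974
finger_force: 0.0
```

Request:
{"fn": "carry_out", "kwargs": {"xyz": [[0,0,-1.5],[0,0,-4],[0,0,-4],[0,0,-4],[0,0,-4],[0,0,-2]], "twist": [0,0,0,0,6,7]}}

```text
clock: 13.68
position: [0.5141, 0.0925, 0.2316]
orientation: [[0.027, 1.0, 0.007], [1.0, -0.027, 0.001], [0.001, 0.006, -1.0]]
ft_force: [0.0, 0.8, 0.2]
opening: 0.999
finger_force: 0.0
```

```bash
python3 - <<'E'
from h import *
plan(.45,-.135,.23,-40,18)
E
```

```text
clock 13.7 psi 88.4 pos [0.5141 0.0925 0.2316]
[[-1.27, -0.32, 0.01], [-1.3, -0.16, 0.01], [-1.31, 0.0, 0.01], [-1.3, 0.17, 0.01], [-1.27, 0.33, 0.01], [-1.22, 0.48, 0.01], [-1.15, 0.63, 0.01], [-1.07, 0.77, 0.01], [-0.96, 0.89, 0.01], [-0.84, 1.01, 0.01], [-0.71, 1.1, 0.01], [-0.57, 1.18, 0.01], [-0.42, 1.24, 0.01], [-0.26, 1.29, 0.01], [-0.1, 1.31, 0.01], [0.07, 1.31, 0.01], [0.23, 1.29, 0.01], [0.39, 1.25, 0.01]] twist 7.14
```

Request:
{"fn": "carry_out", "kwargs": {"xyz": [[-1.27,-0.32,0],[-1.3,-0.16,0],[-1.31,0.0,0],[-1.3,0.17,0],[-1.27,0.33,0],[-1.22,0.48,0],[-1.15,0.63,0],[-1.07,0.77,0],[-0.96,0.89,0],[-0.84,1.01,0]], "twist": [7.14,7.14,7.14,7.14,7.14,7.14,7.14,7.14,7.14,7.14]}}

```text
clock: 14.52
position: [0.477, -0.0354, 0.2267]
orientation: [[0.956, 0.292, -0.001], [0.292, -0.956, -0.0], [-0.001, -0.0, -1.0]]
ft_force: [0.3, -1.1, -0.0]
opening: 0.998
finger_force: 0.0
```

Request:
{"fn": "carry_out", "kwargs": {"xyz": [[-0.71,1.1,0],[-0.57,1.18,0],[-0.42,1.24,0],[-0.26,1.29,0],[-0.1,1.31,0],[0.07,1.31,0],[0.23,1.29,0],[0.39,1.25,0],[0,0,0],[0,0,0]], "twist": [7.14,7.14,7.14,7.14,7.14,7.14,7.14,7.14,0,0]}}

```text
clock: 15.35
position: [0.4494, -0.136, 0.2267]
orientation: [[0.77, -0.638, -0.0], [-0.638, -0.77, 0.0], [-0.0, -0.0, -1.0]]
ft_force: [0.2, 1.8, 0.3]
opening: 1.002
finger_force: 0.0
```

```bash
python3 - <<'E'
from h import *
cal,im,d=snap("wrist"); W=world(cal,d)
n,f,z=fitW(W,.485,-.161,50); print(n,f,z)
a=np.radians(f[2]); g=f[:2]+rot(a)@[0,-.005]; print(g)
plan(*g,.11,f[2]-90,5)
E
```

```text
1840 [ 0.485  -0.161  51.1852  0.2444] 0.045412634964271725
[ 0.48889588 -0.16413403]
clock 15.4 psi -39.6 pos [ 0.4497 -0.1352  0.2268]
[[0.97, -0.05, 2.34], [0.97, -0.05, 2.34], [0.97, -0.05, 2.34], [0.97, -0.05, 2.34], [0.97, -0.04, 2.34]] twist -0.16
```

Request:
{"fn": "carry_out", "kwargs": {"xyz": [[0.97,-0.05,2.3],[0.97,-0.05,2.3],[0.97,-0.05,2.3],[0.97,-0.05,2.3],[0.97,-0.05,2.3],[0,0,0],[0,0,0]], "twist": [0.2,0,-0.3,-0.4,-0.3,0,0]}}

```text
clock: 15.98
position: [0.4882, -0.1638, 0.1109]
orientation: [[0.779, -0.627, -0.003], [-0.627, -0.779, 0.002], [-0.003, 0.0, -1.0]]
ft_force: [0.7, 0.1, 1.0]
opening: 1.002
finger_force: 0.0
```

```bash
python3 - <<'E'
from h import *
plan(.4889,-.1641,.026,-38.8,1)
E
```

```text
clock 16.0 psi -38.8 pos [ 0.4882 -0.1638  0.1109]
[[0.08, -0.02, 8.49]] twist -0.04
```

Request:
{"fn": "carry_out", "kwargs": {"xyz": [[0,0,2.5],[0,0,2.5],[0,0,2.0],[0,0,1.2],[0,0,0.2],[0,0,0],[0,0,0]], "twist": [0,0,0,0,0,0,0]}}

```text
clock: 16.57
position: [0.4897, -0.1649, 0.0294]
orientation: [[0.778, -0.628, 0.003], [-0.628, -0.778, -0.001], [0.003, -0.001, -1.0]]
ft_force: [0.4, -0.7, 0.7]
opening: 1.003
finger_force: 0.0
```

Request:
{"fn": "carry_out", "kwargs": {"xyz": [[-0.1,0,0.3],[0,0,0],[0,0,0]], "twist": [0,0,0]}}

```text
clock: 16.82
position: [0.4881, -0.1645, 0.0255]
orientation: [[0.777, -0.629, 0.001], [-0.629, -0.777, -0.0], [0.001, -0.0, -1.0]]
ft_force: [0.7, 0.1, 0.4]
opening: 1.001
finger_force: 0.0
```

Request:
{"fn": "carry_out", "kwargs": {"xyz": [[0,0,0],[0,0,0],[0,0,0],[0,0,0],[0,0,0],[0,0,0]], "twist": [0,0,0,0,0,0], "gripper": 5.5}}

```text
clock: 17.32
position: [0.4879, -0.1645, 0.0249]
orientation: [[0.777, -0.629, 0.0], [-0.629, -0.777, -0.0], [0.0, -0.0, -1.0]]
ft_force: [0.6, 0.2, -0.2]
opening: 0.734
finger_force: 20.0
```

Request:
{"fn": "carry_out", "kwargs": {"xyz": [[0,0,-1.5],[0,0,-3.5],[0,0,-3.5],[0,0,-3.5],[0,0,-1]], "twist": [0,0,0,0,0]}}

```text
clock: 17.73
position: [0.4906, -0.1651, 0.1598]
orientation: [[0.777, -0.629, 0.008], [-0.629, -0.777, -0.003], [0.008, -0.003, -1.0]]
ft_force: [-0.0, 0.7, -0.1]
opening: 0.733
finger_force: 20.0
```

```bash
python3 - <<'E'
from h import *
print(env.get_obs()["opening"])
plan(*slot(.034),.155,101.7,20)
E
```

```text
0.7330138889623237
clock 17.7 psi -39.0 pos [ 0.4906 -0.1651  0.1598]
[[-0.87, -1.19, 0.02], [-0.72, -1.29, 0.02], [-0.55, -1.37, 0.02], [-0.38, -1.42, 0.02], [-0.21, -1.46, 0.02], [-0.03, -1.47, 0.02], [0.16, -1.47, 0.02], [0.33, -1.44, 0.02], [0.51, -1.38, 0.02], [0.67, -1.31, 0.02], [0.83, -1.22, 0.02], [0.97, -1.11, 0.02], [1.1, -0.98, 0.02], [1.21, -0.84, 0.02], [1.3, -0.68, 0.02], [1.38, -0.52, 0.02], [1.43, -0.35, 0.02], [1.46, -0.17, 0.02], [1.47, 0.01, 0.02], [1.46, 0.19, 0.02]] twist -7.03
```

Request:
{"fn": "carry_out", "kwargs": {"xyz": [[-0.87,-1.19,0],[-0.72,-1.29,0],[-0.55,-1.37,0],[-0.38,-1.42,0],[-0.21,-1.46,0],[-0.03,-1.47,0],[0.16,-1.47,0],[0.33,-1.44,0],[0.51,-1.38,0],[0.67,-1.31,0]], "twist": [-7.03,-7.03,-7.03,-7.03,-7.03,-7.03,-7.03,-7.03,-7.03,-7.03]}}

```text
clock: 18.57
position: [0.4946, -0.0166, 0.1542]
orientation: [[0.851, 0.525, -0.001], [0.525, -0.851, -0.0], [-0.001, -0.001, -1.0]]
ft_force: [-0.0, 0.3, -0.3]
opening: 0.731
finger_force: 20.0
```

Request:
{"fn": "carry_out", "kwargs": {"xyz": [[0.83,-1.22,0],[0.97,-1.11,0],[1.1,-0.98,0],[1.21,-0.84,0],[1.3,-0.68,0],[1.38,-0.52,0],[1.43,-0.35,0],[1.46,-0.17,0],[1.47,0.0,0],[1.46,0.19,0]], "twist": [-7.03,-7.03,-7.03,-7.03,-7.03,-7.03,-7.03,-7.03,-7.03,-7.03]}}

```text
clock: 19.4
position: [0.5019, 0.1302, 0.1542]
orientation: [[-0.207, 0.978, -0.001], [0.978, 0.207, -0.0], [-0.0, -0.001, -1.0]]
ft_force: [-0.5, -0.0, -0.6]
opening: 0.73
finger_force: 20.0
```

Request:
{"fn": "carry_out", "kwargs": {"xyz": [[0,0,2],[0,0,2],[0,0,1.5],[0,0,0],[0,0,0]], "twist": [0,0,0,0,0]}}

```text
clock: 19.82
position: [0.5016, 0.1296, 0.099]
orientation: [[-0.201, 0.98, -0.002], [0.98, 0.201, -0.0], [0.0, -0.002, -1.0]]
ft_force: [0.7, 0.5, -0.1]
opening: 0.732
finger_force: 20.0
```

```bash
python3 - <<'E'
from h import *
plan(*slot(.0345),.034,101.7,3)
E
```

```text
clock 19.8 psi 101.6 pos [0.5016 0.1296 0.099 ]
[[-0.02, 0.12, 2.17], [-0.02, 0.12, 2.17], [-0.02, 0.12, 2.17]] twist -0.03
```

Request:
{"fn": "carry_out", "kwargs": {"xyz": [[0,0.2,2.2],[0,0,2.2],[0,0,1.5],[0,0,0.4],[0,0,0],[0,0,0]], "twist": [0,0,0,0,0,0]}}

```text
clock: 20.32
position: [0.5051, 0.1307, 0.0379]
orientation: [[-0.201, 0.98, 0.002], [0.98, 0.201, 0.001], [0.0, 0.002, -1.0]]
ft_force: [-0.1, -0.0, -0.3]
opening: 0.734
finger_force: 20.0
```

Request:
{"fn": "carry_out", "kwargs": {"xyz": [[-0.05,0,0.4],[0,0,0.2],[0,0,0],[0,0,0]], "twist": [0,0,0,0]}}

```text
clock: 20.65
position: [0.5046, 0.1297, 0.0311]
orientation: [[-0.201, 0.98, 0.001], [0.98, 0.201, -0.0], [-0.0, 0.001, -1.0]]
ft_force: [0.0, 1.3, -0.2]
opening: 0.732
finger_force: 20.0
```

Request:
{"fn": "carry_out", "kwargs": {"xyz": [[0,0,0],[0,0,0],[0,0,0],[0,0,0],[0,0,0]], "twist": [0,0,0,0,0], "gripper": 8.7}}

```text
clock: 21.07
position: [0.5044, 0.1298, 0.0309]
orientation: [[-0.201, 0.98, 0.0], [0.98, 0.201, -0.0], [-0.0, 0.0, -1.0]]
ft_force: [0.3, -0.2, -0.8]
opening: 0.973
finger_force: 0.0
```

Request:
{"fn": "carry_out", "kwargs": {"xyz": [[0,0,-1.5],[0,0,-4],[0,0,-4],[0,0,-4],[0,0,-4],[0,0,0],[0,0,0]], "twist": [0,0,0,0,0,0,0]}}

```text
clock: 21.65
position: [0.5057, 0.1302, 0.2083]
orientation: [[-0.201, 0.98, 0.005], [0.98, 0.201, 0.0], [-0.001, 0.005, -1.0]]
ft_force: [-0.2, -0.1, -0.9]
opening: 0.998
finger_force: 0.0
```

```bash
python3 - <<'E'
from h import *
cal,im,d=snap("wrist","pics/w5.png"); W=world(cal,d);np.savez("w5.npz",W=W,im=im)
L=(W[...,:2]-T0)@rot(np.radians(TH))
q=L[(W[...,2]>.062)&(W[...,2]<.085)&(np.abs(L[...,0])<.03)&(L[...,1]>.05)&(L[...,1]<.13)]
print(len(q),np.round(np.percentile(q,[3,50,97],axis=0)*1000,1))
print(slot(.0))
E
```

```text
568 [[-6.900e+00  8.310e+01]
 [ 1.000e-01  9.490e+01]
 [ 6.400e+00  1.069e+02]]
[0.5121 0.0959]
```

View pics/w5.png

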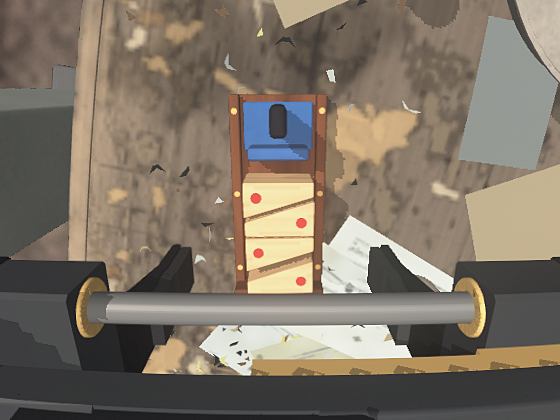

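```bash
python3 - <<'E'
from h import *
print(slot(.095));plan(*slot(.095),.11,101.7,4)
E
```

```text
[0.49283521 0.18892617]
clock 21.7 psi 101.6 pos [0.5045 0.1295 0.2063]
[[1.51, 0.01, 2.41], [1.51, 0.01, 2.41], [1.51, 0.02, 2.41], [1.51, 0.02, 2.41]] twist -0.03
```

Request:
{"fn": "carry_out", "kwargs": {"xyz": [[1.51,0,2.4],[1.51,0,2.4],[1.51,0,2.4],[1.51,0,2.4],[0,0,2.5],[0,0,2.0],[0,0,1.0],[0,0,0],[0,0,0]], "twist": [0,0,0,0,0,0,0,0,0]}}

```text
clock: 22.45
position: [0.4916, 0.1887, 0.0541]
orientation: [[-0.201, 0.979, -0.002], [0.979, 0.201, -0.001], [-0.0, -0.002, -1.0]]
ft_force: [1.0, 0.0, 0.4]
opening: 0.999
finger_force: 0.0
```

Request:
{"fn": "carry_out", "kwargs": {"xyz": [[0,0,0],[0,0,0],[0,0,0],[0,0,0],[0,0,0],[0,0,0],[0,0,0],[0,0,0],[0,0,0],[0,0,0]], "twist": [0,0,0,0,0,0,0,0,0,0], "gripper": 0.8, "force": 15}}

```text
clock: 23.28
position: [0.4923, 0.1889, 0.0548]
orientation: [[-0.201, 0.98, 0.0], [0.98, 0.201, -0.0], [-0.0, 0.0, -1.0]]
ft_force: [0.2, -0.2, -0.5]
opening: 0.326
finger_force: 0.0
```

Request:
{"fn": "carry_out", "kwargs": {"xyz": [[0,0,0],[0,0,0],[0,0,0],[0,0,0],[0,0,0]], "twist": [0,0,0,0,0]}}

```text
clock: 23.7
position: [0.4923, 0.1889, 0.0548]
orientation: [[-0.201, 0.979, 0.0], [0.979, 0.201, -0.0], [-0.0, 0.0, -1.0]]
ft_force: [0.1, -0.3, -0.2]
opening: 0.152
finger_force: 15.0
```

Request:
{"fn": "carry_out", "kwargs": {"xyz": [[-0.3,0,0],[-0.4,0,0],[-0.4,0,0],[-0.4,0,0],[-0.4,0,0],[-0.4,0,0],[-0.4,0,0],[-0.4,0,0],[-0.3,0,0],[0,0,0]], "twist": [0,0,0,0,0,0,0,0,0,0]}}

```text
clock: 24.53
position: [0.4994, 0.1547, 0.0548]
orientation: [[-0.2, 0.98, 0.0], [0.98, 0.2, -0.001], [-0.001, 0.0, -1.0]]
ft_force: [1.4, 1.7, -2.7]
opening: 0.155
finger_force: 15.0
```

Request:
{"fn": "carry_out", "kwargs": {"xyz": [[-0.15,0,0],[-0.1,0,0],[0,0,0],[0,0,0]], "twist": [0,0,0,0]}}

```text
clock: 24.87
position: [0.4998, 0.1532, 0.0548]
orientation: [[-0.201, 0.98, 0.0], [0.98, 0.201, -0.0], [-0.0, 0.0, -1.0]]
ft_force: [1.9, 2.2, -3.9]
opening: 0.16
finger_force: 15.0
```

Request:
{"fn": "carry_out", "kwargs": {"xyz": [[-0.1,0,0],[-0.1,0,0],[0,0,0],[0,0,0]], "twist": [0,0,0,0]}}

```text
clock: 25.2
position: [0.4998, 0.153, 0.0548]
orientation: [[-0.202, 0.979, 0.0], [0.979, 0.202, 0.003], [0.003, 0.001, -1.0]]
ft_force: [1.1, 7.7, -5.6]
opening: 0.158
finger_force: 15.0
```

Request:
{"fn": "carry_out", "kwargs": {"xyz": [[0.1,0,0],[0,0,0],[0,0,0],[0,0,0],[0,0,0],[0,0,0]], "twist": [0,0,0,0,0,0], "gripper": 6}}

```text
clock: 25.7
position: [0.4998, 0.1517, 0.0549]
orientation: [[-0.201, 0.98, -0.0], [0.98, 0.201, -0.001], [-0.001, -0.0, -1.0]]
ft_force: [0.3, -0.5, -1.4]
opening: 0.529
finger_force: 0.0
```

Request:
{"fn": "carry_out", "kwargs": {"xyz": [[0,0,-2],[0,0,-4],[0,0,-4],[0,0,-4],[0,0,-2],[0,0,0],[0,0,0]], "twist": [0,0,0,0,0,0,0]}}

```text
clock: 26.28
position: [0.5003, 0.152, 0.2159]
orientation: [[-0.201, 0.98, 0.003], [0.98, 0.201, -0.0], [-0.001, 0.002, -1.0]]
ft_force: [-0.8, -0.4, 0.5]
opening: 0.692
finger_force: 0.0
```

```bash
python3 - <<'E'
from h import *
cal,im,d=snap("wrist","pics/w6.png"); W=world(cal,d)
L=(W[...,:2]-T0)@rot(np.radians(TH))
q=L[(W[...,2]>.062)&(W[...,2]<.085)&(np.abs(L[...,0])<.03)&(L[...,1]>.03)&(L[...,1]<.13)]
print(len(q),np.round(np.percentile(q,[3,50,97],axis=0)*1000,1),env.get_obs()["clock"])
E
```

```text
483 [[-6.5 47.2]
 [ 0.2 60.2]
 [ 6.2 71.1]] 26.3333
```

View pics/w6.png

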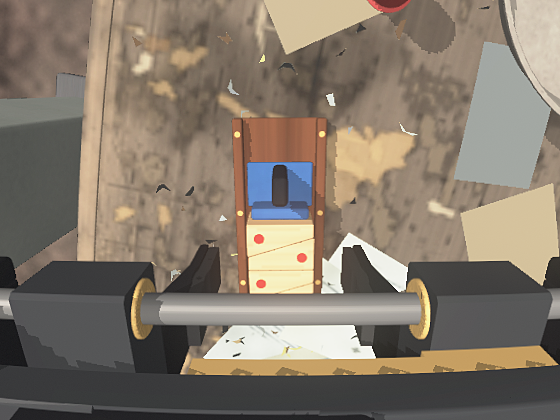

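The cheek, at (280,190), is tight against the pack. It moved about 36 mm, the wedges stand upright with no gaps showing, and the gripper is clear.

```bash
python3 -c "
from station import env
print(env.job_done())"
```

```text
the job is handed in; nothing more can be done
None
```

All four wedges stand in the tray with ends alternating; the cheek is slid in about 36 mm against the pack and let go, and the job was handed in at about 26 s (no verdict was returned).

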